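# Lock the memory stick into the transit case

## Task

Put the memory stick inside the open transit case and shut the lid fully. Then swing the case's latch arm over the lid as far as it goes, and finally push the straight leg of the loose spring cotter through the cross hole of the case's pin, from the end with the rest bar, until its sprung bow has opened and snapped over the pin. Let go of everything and leave the other things on the desk alone.

Things in the scene. Friction and masses are not known exactly. Their poses are not given: they have to be found in the camera images.
- case: Grey metal transit case, fixed to the desk. Origin: centre of its underside; x points from the front to the hinge, y to the left seen from the front, z up. Open tray 120 (x) x 170 (y) x 60 mm high, walls 4 mm. In front, level with the rim (60 mm above the desk), a flange 40 mm wide (x -100 to -60, y -60 to +85 mm) carries an upright pin at y = -40 mm and the latch at y = +20 mm.
- tray_middle (a point): Centre of the tray's inner floor (5 mm above the desk); axes as the case. The inside is 112 (x) x 162 (y) x 55 mm deep.
- lid (a joint): Lid angle, rad: 0 shut (the stop), 1.57 upright, 1.9 the open stop; it starts open at 1.4 to 1.75. A stiff hinge (0.2 N m) keeps it where it is left. Push it from behind its upper edge towards the front, then down from above.
- lid_hinge (a point): Middle of the lid's hinge axis at the tray's rear rim: 60 mm behind the case's centre, 60 mm above the desk; axes as the case, the hinge axis is y.
- lid_edge (a point): Middle of the lid's free edge on its outer face (moves with the lid). The lid is a 6 mm sheet, 119 mm from hinge to edge, 168 mm wide; shut, its outer face is 66 mm above the desk. A forked tongue at y = -40 mm reaches 38 mm beyond the edge and straddles the pin when shut (fork tops also at 66 mm).
- latch (a joint): Angle of the steel latch arm about its upright pivot, rad, clockwise seen from above: 0 along the flange, pointing to the case's +y; 1.571 (the stop) pointing to the case's +x, over the lid: latched. It starts between -0.4 and 0.05, clear of the lid; friction (0.05 N m) keeps it where it is left.
- latch_pivot (a point): Latch pivot at the underside of the arm, 68 mm above the desk; axes as the case.
- latch_knob (a point): Centre of the upright round black knob at the end of the latch arm, 50 mm from the pivot: diameter 16 mm, foot 74 mm and top 100 mm above the desk. Moves with the arm.
- pin_hole (a point): Centre of the 8 mm cross hole through the upright steel pin, 79 mm above the desk; axes as the case, the hole runs right through along y. The pin is round, 20 mm across, its top 92 mm above the desk. On its -y side a rest bar, 18 mm wide, top 66 mm above the desk, reaches to 62 mm from the pin's centre; the cotter is pushed in from this side, towards +y, and its grip then rests on the bar.
- clip_grip (a point): Loose spring cotter lying flat: centre of its black grip block, 24 (x) x 26 (y) x 22 mm high, 11 mm above its underside. x points along the straight leg to the tip, y from the leg to the sprung wavy bow beside it. Both are 5 mm steel wire at mid height of the grip. The bow hinges in the grip, swings to +y only and springs back: pushing it past the pin takes 5 to 12 N.
- clip_seat (a point): The point of the straight leg that lies at the centre of the pin when the cotter is home: 32 mm (x), -6.5 mm (y) from the centre of the grip. Axes as clip_grip. Home, the cotter's x axis points along the case's +y.
- clip_tip (a point): Rounded tip of the straight leg: 76.5 mm (x), -6.5 mm (y) from the centre of the grip. The bow ends at x = 66 mm, so the leg enters the hole first.
- bow (a joint): How far the cotter's bow is sprung open, rad: 0 relaxed, about 0.12 as its narrow throat rides over the pin, back to nearly 0 once snapped over.
- stick_middle (a point): Centre of the body of a loose memory stick with a small key ring, half-way up (6 mm above its underside). The body is 62 (x) x 22 (y) x 12 mm; its x axis runs along its length. Grasp across y.
- remote: Bystander: grey remote control, 215x62x24 mm; origin under its centre. To be left alone.
- timer: Bystander: beige countdown timer, 60x70x25 mm; origin under its centre. To be left alone.
- screwdriver: Bystander: screwdriver with green handle, 171 mm; origin under its centre. To be left alone.
- magazine_file: Fixed obstacle, left of the case: black magazine file full of papers, origin under its centre, 250 (x) x 107 (y) mm, 270 mm high at its +x end (away from the case), 120 mm at its -x end, the papers sloping between. Go round or over it.
- roll_carton: Fixed obstacle, behind and right of the case: white closed carton, origin under its centre, 150 (x) x 190 (y) x 170 mm high. Go round or over it.

How it is judged:
By the outcome, as a careful person would: the job done as asked, in the order asked, and still so for the second after the job is handed in, with the robot touching nothing.
It also fails if it takes over 72 s, if anything falls off the work surface, if the arm or the gripper's body presses on something with over 40 N, if the wrist force passes 120 N, or if a joint passes its speed limit or range.

## Robot

A 6-joint arm with a two-finger parallel gripper is mounted at the origin on the work surface; the furniture and walls round the work are solid. World frame = base frame: x ahead of the robot, y to its left, z up, the work surface at z = 0. Lengths are in mm, angles in degrees, forces in N, time in s.
With the tool pointing down it reaches from about 350 to 850 mm from the base axis. Payload 8.1 kg.
Tool frame: the origin (TCP) lies between the finger pads; the fingertips stand 22 mm ahead of it and the grasp point (between the pads) lies 3 mm ahead of it (r.nose_length is the z of the fingertips in the tool frame, in mm); z points along the fingers, x is the direction in which the jaws open and shut, and the axes are right-handed (so a half turn about z gives the same grasp; the last joint's range is limited). The gripper opens to 85 mm and grips with 20 to 120 N. Pads are 22 mm wide; open, the fingers measure 114 mm over their backs; the gripper's body (76 mm by 85 mm) begins 54 mm behind the grasp point. The pads swing forward as they close: fully open they stand 13 mm farther back than shut.
Start: joints at [-69.064, 7.471, 85.268, -0, 87.261, -4.893], TCP at [261.431, -540.055, 253.292] pointing down, gripper open.
Joint ranges: [-169.43, 169.43], [-51.17, 129.36], [1.28, 143.12], [-76.62, 256.62], [0, 156.53], [-152.29, 152.29]. Speed limits (degrees/s): [136.94, 136.94, 159.86, 180, 180, 180].

## Interface

Orientations are given as [roll, pitch, yaw] about the fixed x, y, z axes, in that order (R = Rz(yaw) Ry(pitch) Rx(roll)).
In Python, from bench import r gives the robot as it stands.
- The arm moves only by the shell command python3 -m jog 'ROWS' [FORCE]. ROWS is JSON, a list of rows, each a list of 5 numbers: the shift along the tool's x, y, z in m, then the turn about the tool's z in degrees, then the opening in per cent of the stroke, from 0 (shut) to 100 (fully open). A call has 1 to 8 rows; each row is the pose to reach, as a shift and turn from the pose measured when the call began, along the tool's axes at that moment; what a row does not reach only later rows make up. A row lasts 1/10 s, in which the tool goes at most 50 mm and 8.59 degrees, less where a joint would pass 70% of its speed; a pose out of reach is approached as far as the arm can. A call with a gripper value outside its range is refused whole. The fingers move at their own pace and stop on an object; FORCE is the grip in N (left out, the last holds). Time passes only in rows, so rows that repeat a pose let the fingers close. It gives the time, the measured TCP pose, the force and the opening at its end, in the units of the state.
- r.sense(): the state, without advancing time (a new reading comes with each control period).
- r.snapshot(name): name is "scene" or "top" or "wrist"; returns a dict with "image" (400x640x3 uint8, red, green, blue), "K" (3x3 intrinsics, pixels), "T" (4x4, takes a point from camera to world coordinates); the wrist camera has in their place "tool_from_camera" (4x4, takes a point from camera to tool coordinates, whose origin is the TCP and whose axes are the tool frame's). Camera axes: x right, y down, z forward; pixel columns grow to the right and rows downward; lengths in mm; the calibration is good to about 2 mm. The wrist camera is an equidistant fisheye: a pixel r from the principal point sees the ray r / f radians off the axis. A picture is of the moment at which its call begins: read the wrist's pose just before it. There is no depth.
- r.hand_in(): hands the job in, once; it reports no verdict.
Trained networks look in a picture, given as the dict that the camera call returned (one of the last four; its "shot" number tells which), for a name from the list of things; names that differ only in an ending like _2 or _b are one class to them, and where a whole thing is asked for, a point or a joint stands for the part that bears it (a point fixed in the world has none). Each returns a list of dicts, best first, with "conf" (0 to 1); they miss things now and then, are a little off and sometimes report something else, mostly with a low value. They report only what shows in the picture. A call takes as long as a camera call.
- r.search_frame(picture, label): "bbox" ([left, top, right, bottom] in pixels, round what is visible of it).
- r.pinpoint(picture, label): "uv" ([column, row] in pixels: a listed point, or the origin of a listed thing).
The state is a dict: "time": time; "joint_pos": joint angles; "qd": joint speeds; "joint_efforts": joint torques, N m; "tool_pos": TCP position; "tcp_rot": TCP orientation; "ft_force": force on the tool from outside, world axes, zero at the start; "wrist_torque": the same for the moment, N m; "finger_gap": finger opening in mm.
Only numpy, scipy, OpenCV 4.12 (cv2) and the standard library are available. Lean on these libraries where they do the work, as an engineer would, in place of code of your own. Each camera call takes 0.05 s, during which the arm holds its last target. There are 200 camera calls.

## Working session

There is one attempt and no reset: what is moved stays moved. The work goes in short steps, Python scripts to look and compute and a shell command to move; the robot and the scene stay as the last step left them, time stands still between calls to the robot, and variables do not carry over. Pictures are saved under pics/ and viewed, about 8 in all and at most 12, crops included, and the job is handed in when it is done.

```bash
ls; mkdir -p pics; cat > h.py <<'E'
import numpy as np, cv2
from bench import r
from scipy.spatial.transform import Rotation as R
def save(p,n): cv2.imwrite('pics/'+n+'.png',p['image'][:,:,::-1])
def onz(p,uv,z):
    "pixel -> world point at height z (fixed cameras)"
    K=np.array(p['K']);T=np.array(p['T'])
    d=T[:3,:3]@np.linalg.inv(K)@np.array([uv[0],uv[1],1.]);o=T[:3,3]
    return o+d*(z-o[2])/d[2]
def tool():
    s=r.sense(); return R.from_euler('xyz',s['tcp_rot'],degrees=True).as_matrix(),np.array(s['tool_pos'])
def wonz(p,uv,z,Rt,t):
    K=np.array(p['K']);T=np.array(p['tool_from_camera'])
    v=np.array([(uv[0]-K[0,2])/K[0,0],(uv[1]-K[1,2])/K[1,1]]);th=np.hypot(*v)
    c=np.r_[v/max(th,1e-9)*np.sin(th),np.cos(th)]
    o=Rt@T[:3,3]+t;d=Rt@T[:3,:3]@c
    return o+d*(z-o[2])/d[2]
def shift(w):
    "world TCP target -> tool shift in m"
    Rt,t=tool(); return (Rt.T@(np.array(w)-t)/1000).round(4)
E
python3 - <<'E'
from h import *
np.set_printoptions(precision=1,suppress=True)
s=r.sense();print(s['tool_pos'],s['tcp_rot'],s['time'],s['finger_gap'])
Z=dict(case=0,tray_middle=5,lid_hinge=60,latch_pivot=68,latch_knob=87,pin_hole=79,clip_grip=11,clip_seat=11,clip_tip=11,stick_middle=6,remote=0,timer=0,screwdriver=0,magazine_file=0,roll_carton=0)
for n in('top','scene'):
    p=r.snapshot(n);save(p,n)
    for k,z in Z.items():
        q=r.pinpoint(p,k)
        if q:print(n,k,round(q[0]['conf'],2),np.array(q[0]['uv']),onz(p,q[0]['uv'],z))
    print(p['T'])
E
```

```text
pics
[ 261.2 -539.6  252.3] [-180.     0.1  -64.2] 0.0 85.31543213911085
top case 0.84 [305.2 178.7] [545.9  69.    0. ]
top tray_middle 0.83 [304.6 177.3] [549.1  71.    5. ]
top lid_hinge 0.79 [307.7 153. ] [613.5  63.2  60. ]
top latch_pivot 0.63 [292.  196.2] [470.3 104.1  68. ]
top latch_knob 0.42 [274.6 191.9] [476.8 156.2  87. ]
top clip_grip 0.59 [403.3 215. ] [ 438.6 -246.7   11. ]
top clip_seat 0.5 [392.3 213.7] [ 441.2 -212.    11. ]
top clip_tip 0.44 [379.3 212.2] [ 444.1 -170.9   11. ]
top stick_middle 0.62 [227.5 236.5] [345.8 302.5   6. ]
top remote 0.95 [313.  233.6] [368.1  35.3   0. ]
top timer 0.95 [413.4 160.2] [ 624.5 -280.8    0. ]
top screwdriver 0.62 [380.3 255.7] [ 308.2 -177.7    0. ]
top magazine_file 0.31 [406.9 212.3] [ 450.1 -260.1    0. ]
[[   0.    -1.     0.2  146.6]
 [  -1.    -0.     0.    15.4]
 [   0.    -0.2   -1.  1476.2]
 [   0.     0.     0.     1. ]]
scene lid_hinge 0.72 [347.1 183.8] [610.8  64.9  60. ]
scene clip_seat 0.46 [335.  271.9] [ 455.7 -213.8   11. ]
scene clip_tip 0.4 [398.5 281.1] [ 605.9 -305.    11. ]
scene stick_middle 0.66 [244.2 177.1] [323.3 278.9   6. ]
scene timer 0.87 [399.3 280.5] [ 614.  -296.9    0. ]
scene screwdriver 0.36 [284.8 280. ] [ 318.1 -182.5    0. ]
[[    0.9    -0.2     0.2   103.9]
 [   -0.3    -0.6     0.7 -1009.9]
 [   -0.     -0.7    -0.7  1104.9]
 [    0.      0.      0.      1. ]]
```

```bash
python3 - <<'E'
import cv2,numpy as np
a=cv2.imread('pics/top.png')[110:290,190:460];b=cv2.imread('pics/scene.png')[100:350,150:500]
a=cv2.resize(a,(800,533),interpolation=cv2.INTER_CUBIC);cv2.imwrite('pics/top_c.png',a)
cv2.imwrite('pics/scene_c.png',cv2.resize(b,(800,571),interpolation=cv2.INTER_CUBIC))
E
```

```text
(no output)
```

View pics/top_c.png

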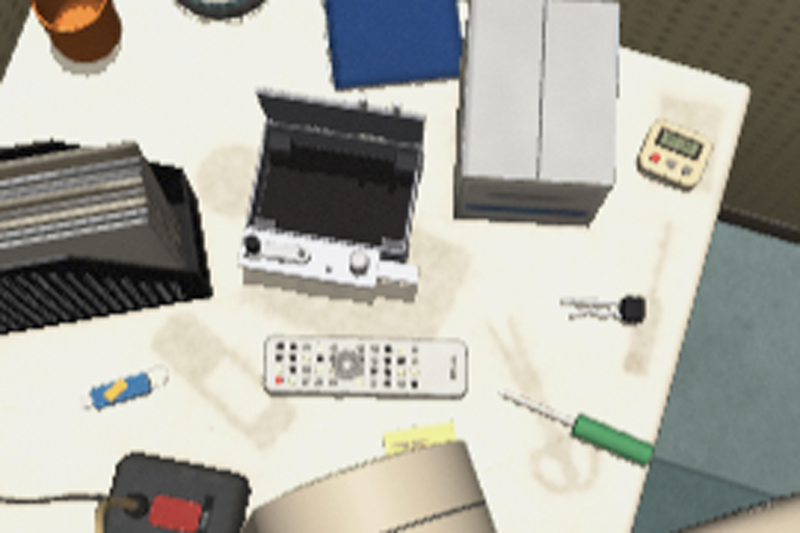

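View pics/scene_c.png

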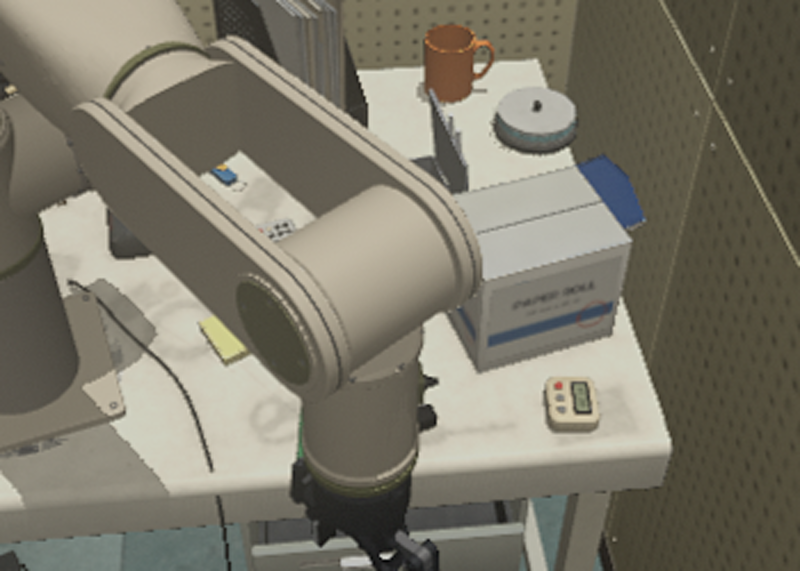

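The top view shows the case near the centre, turned about −7°, with its lid upright, knob at crop (252,245) and pin at (360,262). The stick is at (120,388) beside the magazine file, the clip is on the right with its grip at (632,309), and its leg points to the left. In the scene view the arm hides most of the work.

```bash
python3 -c "
from h import *
print(shift([400,-230,280]))"
```

```text
[-0.2187 -0.2598 -0.0267]
```

```bash
python3 -m jog '[[-0.031,-0.037,-0.004,-8,100],[-0.062,-0.074,-0.008,-16,100],[-0.094,-0.111,-0.012,-24,100],[-0.125,-0.148,-0.015,-32,100],[-0.156,-0.185,-0.019,-40,100],[-0.187,-0.223,-0.023,-48,100],[-0.219,-0.260,-0.027,-56,100],[-0.219,-0.260,-0.027,-64,100]]'
cat > look.py <<'E'
import sys
from h import *
np.set_printoptions(precision=1,suppress=True)
Z=dict(pin_hole=79,latch_pivot=68,latch_knob=87,tray_middle=5,lid_hinge=60,clip_grip=11,clip_seat=11,clip_tip=11,stick_middle=6)
def look(names,save_as=None,dz=0):
    Rt,t=tool();p=r.snapshot('wrist')
    if save_as:save(p,save_as)
    for k in names:
        for q in r.pinpoint(p,k)[:1]:print(k,round(q['conf'],2),np.array(q['uv']),wonz(p,q['uv'],Z[k]+dz,Rt,t))
    s=r.sense();print(s['time'],s['tool_pos'],s['tcp_rot'],s['finger_gap'],s['joint_pos'])
if __name__=='__main__':look(sys.argv[2:],sys.argv[1] if sys.argv[1]!='-' else None)
E
python3 look.py w1 clip_grip clip_seat clip_tip; python3 -c "
from h import *
print(shift([480,0,300]),shift([380,250,300]))"
```

```text
time: 2.4
tool_pos: [402.3, -224.9, 281.4]
tcp_rot: [-180.0, -0.1, 0.5]
ft_force: [0.5, -1.2, -0.4]
finger_gap: 85.6
clip_grip 0.59 [351.8 180.8] [ 442.3 -242.6   11. ]
clip_seat 0.91 [357.2 158. ] [ 448.3 -212.1   11. ]
clip_tip 0.7 [357.6 123.7] [ 447.4 -167.8   11. ]
2.6 [ 400.  -229.9  280.3] [180.    0.   -0.4] 85.65176614014568 [-36.3 -15.1 104.   -0.   91.  -35.8]
[ 0.0784 -0.2305 -0.0198] [-0.0234 -0.4798 -0.0198]
```

View pics/w1.png

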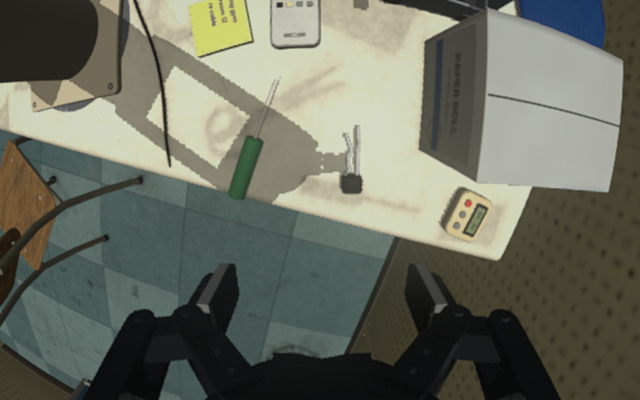

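The wrist view shows the clip at (352,180) with its straight leg on the right, pointing up to (358,124). The clip yaw is about 91°. Next is the stick.

```bash
python3 -m jog '[[0.015,-0.047,-0.02,0,100],[0.03,-0.094,-0.02,0,100],[0.045,-0.141,-0.02,0,100],[0.06,-0.188,-0.02,0,100],[0.07,-0.235,-0.02,0,100],[0.06,-0.282,-0.02,-8,100],[0.045,-0.329,-0.02,-16,80],[0.03,-0.376,-0.02,-24,60]]'
python3 look.py - pin_hole latch_pivot latch_knob tray_middle lid_hinge stick_middle;  python3 -c "
from h import *
print(shift([345,240,220]))"
```

```text
time: 3.4
tool_pos: [432.4, 146.2, 299.9]
tcp_rot: [180.0, 0.0, 23.5]
ft_force: [0.5, -0.2, -0.1]
finger_gap: 59.3
pin_hole 0.81 [315. 255.] [464.5  50.5  79. ]
latch_pivot 0.97 [339.9 214.6] [472.6 108.4  68. ]
latch_knob 0.58 [362.  184.2] [476.3 157.7  87. ]
tray_middle 0.92 [372.6 236.4] [545.4  75.8   5. ]
lid_hinge 0.66 [414.1 273.4] [608.   66.9  60. ]
stick_middle 0.68 [292.7  32. ] [325.6 295.7   6. ]
3.75 [433.3 144.2 300. ] [180.    0.   23.3] 51.4116219440606 [ 12.  -16.1 102.8  -0.   93.3 -11.3]
[-0.0431 -0.123   0.08  ]
```

```bash
python3 -m jog '[[-0.014,-0.041,0.027,0,60],[-0.028,-0.082,0.054,0,60],[-0.043,-0.123,0.08,0,60],[-0.043,-0.123,0.08,0,60],[-0.043,-0.123,0.08,0,60]]'
python3 look.py w2 stick_middle; python3 - <<'E'
from h import *
Rt,t=tool();p=r.snapshot('wrist');print(Rt[:2,:2],t)
q=r.search_frame(p,'stick_middle');print(q[:2])
E
```

```text
time: 4.25
tool_pos: [345.1, 239.2, 219.4]
tcp_rot: [179.9, 0.1, 23.2]
ft_force: [0.0, -0.8, 0.8]
finger_gap: 51.3
stick_middle 0.67 [329.2 126.1] [329.2 294.8   6. ]
4.35 [346.7 239.1 221. ] [179.9  -0.1  23.1] 51.183932506487814 [ 27.7 -20.6 114.6  -0.1  86.    4.5]
[[ 0.91951774  0.393046  ]
 [ 0.39304714 -0.91951809]] [346.65417306 239.07909983 220.97626559]
[{'bbox': [316.7, 86.0, 340.6, 172.3], 'conf': 0.63}, {'bbox': [368.4, 327.2, 381.6, 339.9], 'conf': 0.44}]
```

View pics/w2.png

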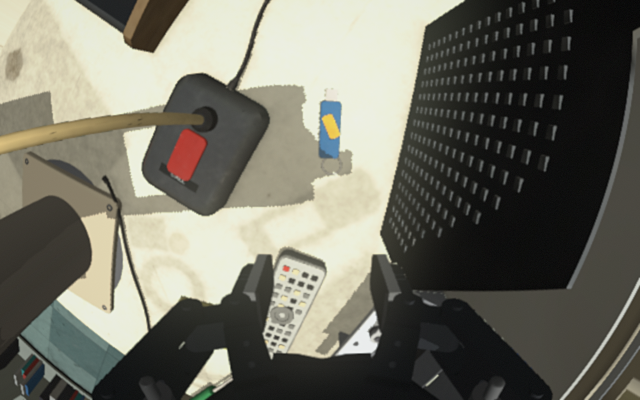

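The stick body runs from (329,100) to (330,158), nearly along the tool's y. The file's wall is to its right, from about (385,240).

```bash
python3 - <<'E'
from h import *
Rt,t=tool();p=r.snapshot('wrist')
im=cv2.cvtColor(p['image'],cv2.COLOR_RGB2HSV)[80:180,300:360]
m=((im[...,0]>95)&(im[...,0]<115)&(im[...,1]>120)|((im[...,0]>15)&(im[...,0]<30)&(im[...,1]>150))).astype(np.uint8)
(c,s,a)=cv2.minAreaRect(cv2.findNonZero(m));print(c,s,a)
B=cv2.boxPoints((c,s,a))+[300,80]
w=np.array([wonz(p,b,9,Rt,t) for b in B]);print(w.round(1),w.mean(0))
for i in range(2):
  d=w[i+1]-w[i];print(np.linalg.norm(d),np.degrees(np.arctan2(d[1],d[0])))
print(w.mean(0));print('file',wonz(p,[383,240],0,Rt,t),wonz(p,[425,30],0,Rt,t))
c=w.mean(0);print(shift([c[0],c[1],90]),shift([c[0],c[1],23]))
E
```

```text
(27.293941497802734, 47.97565460205078) (17.748071670532227, 53.692230224609375) 1.9749339818954468
[[332.2 261.7   9. ]
 [311.3 316.1   9. ]
 [328.7 323.    9. ]
 [350.2 268.7   9. ]] [330.61964605 292.38229822   9.        ]
58.30859845849936 111.0587812747259
18.752688325614578 21.36437445605792
[330.61964605 292.38229822   9.        ]
file [448.39798484 194.77776124   0.        ] [385.48963394 442.5880962    0.        ]
[ 0.006  -0.0553  0.131 ] [ 0.0059 -0.0553  0.198 ]
```

```bash
python3 -c "
from bench import r;print(r.nose_length)"; python3 -m jog '[[0.006,-0.055,0.045,2,55],[0.006,-0.055,0.09,2,55],[0.006,-0.055,0.135,2,55],[0.006,-0.055,0.17,2,55],[0.006,-0.055,0.19,2,55],[0.006,-0.055,0.197,2,55],[0.006,-0.055,0.197,2,55]]' 40;  python3 look.py w3 stick_middle
```

```text
22.0
time: 5.2
tool_pos: [331.1, 291.6, 23.8]
tcp_rot: [179.9, -0.0, 21.1]
ft_force: [0.2, 0.1, 0.2]
finger_gap: 46.9
stick_middle 0.93 [320.5 267.1] [329.6 292.8   6. ]
5.3 [332.4 292.7  25.7] [180.   -0.2  21.1] 47.20486911179131 [ 34.8  -2.8 121.3  -0.1  61.3  13.7]
```

View pics/w3.png

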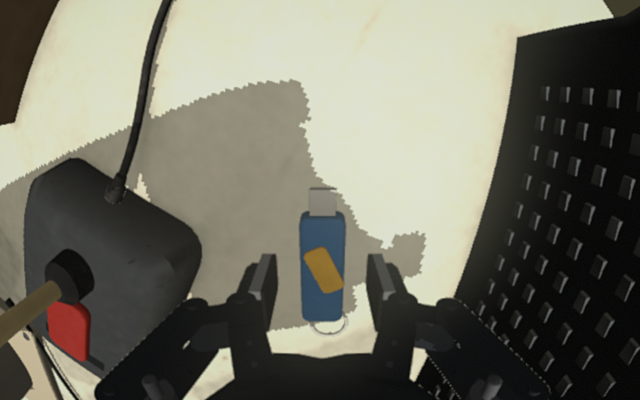

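The stick sits centred between the pads. Now I close and lift.

```bash
python3 -m jog '[[0,0,0.002,0,20],[0,0,0.002,0,10],[0,0,0.002,0,10],[0,0,0.002,0,10],[0,0,0.002,0,10],[0,0,-0.04,0,10],[0,0,-0.09,0,10],[0,0,-0.13,0,10]]' 50; python3 -m jog '[[0,0,-0.05,0,10],[0,0,-0.1,0,10],[0,0,-0.1,0,10]]';  python3 - <<'E'
from look import *
look(['stick_middle'])
c=np.array([545,74,0]);
print(shift([440,120,240]),shift([540,75,240]))
E
```

```text
time: 6.1
tool_pos: [332.3, 292.8, 158.9]
tcp_rot: [-180.0, -0.3, 21.1]
ft_force: [1.5, 0.8, -0.1]
finger_gap: 20.4
time: 6.4
tool_pos: [334.6, 294.6, 267.9]
tcp_rot: [-179.8, -1.1, 21.1]
ft_force: [0.5, 0.5, -0.6]
finger_gap: 20.6
stick_middle 0.68 [318.5 267.9] [386.1 162.    6. ]
6.5 [332.8 293.4 261.7] [-179.9   -0.7   21.1] 20.122155261785284 [ 34.8 -18.4 108.6  -0.1  89.1  13.7]
[0.  0.2 0. ] [0.1 0.3 0. ]
```

```bash
python3 -c "
from h import *
print(shift([440,110,265])*1000,shift([500,78,265])*1000)"
```

```text
[ 34.1 209.7  -3.3] [ 78.5 261.1  -2.9]
```

```bash
python3 -m jog '[[0.006,0.042,-0.003,0,10],[0.013,0.084,-0.003,5,10],[0.02,0.126,-0.003,11,10],[0.027,0.168,-0.003,17,10],[0.034,0.21,-0.003,23,10],[0.056,0.235,-0.003,29,10],[0.078,0.261,-0.003,29,10],[0.078,0.261,-0.003,29,10]]';  python3 look.py w4 pin_hole latch_pivot latch_knob tray_middle lid_hinge; python3 -c "
from h import *
print(shift([536,78,265])*1000)"
```

```text
time: 7.3
tool_pos: [500.7, 75.5, 262.2]
tcp_rot: [-179.7, -0.3, -8.1]
ft_force: [-0.9, -0.9, 0.2]
finger_gap: 20.1
pin_hole 0.83 [289.6 218.1] [462.9  45.4  79. ]
latch_pivot 0.88 [289.2 158.8] [471.9 106.1  68. ]
latch_knob 0.81 [284.7 108.4] [477.8 158.3  87. ]
tray_middle 0.85 [358.1 164.2] [548.1  76.9   5. ]
lid_hinge 0.73 [290.3 159.1] [472.1 104.3  60. ]
7.6 [498.6  78.6 264.8] [-179.6   -0.5   -7.8] 20.233161493065705 [ 2.9 -8.3 99.7  0.3 88.  10.8]
[37.1 -4.5  0.1]
```

View pics/w4.png

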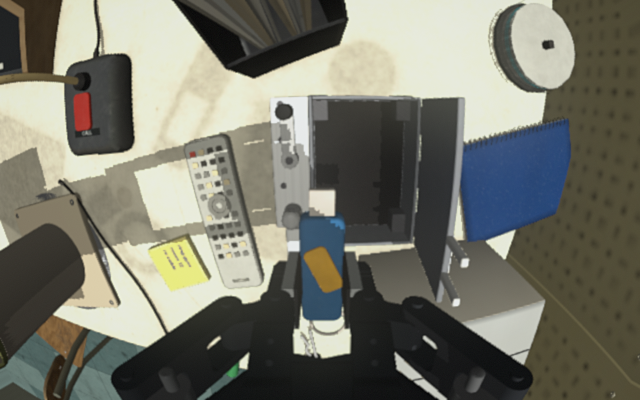

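The case edges run parallel to the image axes, so the case yaw is about −8°. The lid is close to upright with its top edge near column 463, and the stick is held well. Now down into the tray.

```bash
python3 -m jog '[[0.037,-0.004,0.0,0,10],[0.037,-0.004,0.045,0,10],[0.037,-0.004,0.09,0,10],[0.037,-0.004,0.135,0,10],[0.037,-0.004,0.18,0,10],[0.037,-0.004,0.215,0,10],[0.037,-0.004,0.232,0,10],[0.037,-0.004,0.232,0,10]]'; python3 -m jog '[[0,0,0,0,20],[0,0,0,0,38],[0,0,0,0,38],[0,0,0,0,38],[0,0,-0.04,0,38],[0,0,-0.09,0,38],[0,0,-0.14,0,38]]'; python3 -m jog '[[0,0,-0.05,0,10],[0,0,-0.1,0,0],[0,0,-0.1,0,0],[0,0,-0.1,0,0]]' ; python3 look.py w5 stick_middle lid_hinge; python3 - <<'E'
from h import *
Rt,t=tool();p=r.snapshot('wrist')
for k in('lid_edge','lid_hinge'):
  print(k,r.pinpoint(p,k)[:1])
p=r.snapshot('top');save(p,'top2')
for k in('lid_edge','lid_hinge','stick_middle'):
  q=r.pinpoint(p,k)[:1];print(k,q,[onz(p,x['uv'],178) for x in q])
E
```

```text
time: 8.4
tool_pos: [537.4, 79.5, 31.7]
tcp_rot: [-179.6, -0.5, -7.8]
ft_force: [-0.7, 0.0, -0.2]
finger_gap: 19.9
time: 9.1
tool_pos: [535.0, 79.0, 173.4]
tcp_rot: [-179.6, -0.4, -7.7]
ft_force: [2.3, -0.6, 0.8]
finger_gap: 32.7
time: 9.5
tool_pos: [535.0, 78.9, 276.5]
tcp_rot: [-179.5, -0.7, -7.7]
ft_force: [-1.2, 0.4, -0.8]
finger_gap: 0.5
stick_middle 0.58 [322.1 167.9] [538.8  79.4   6. ]
lid_hinge 0.6 [385.4 178.9] [609.5  68.6  60. ]
9.65 [533.1  78.6 271.7] [-179.6   -0.3   -7.7] -0.0734492620384648 [ 2.7 -2.8 93.9  0.3 88.6 10.4]
lid_edge [{'uv': [425.0, 218.0], 'conf': 0.94}]
lid_hinge [{'uv': [390.1, 179.7], 'conf': 0.69}]
lid_edge [{'uv': [306.2, 141.8], 'conf': 0.53}] [array([608.41654164,  65.255135  , 178.        ])]
lid_hinge [{'uv': [304.3, 153.4], 'conf': 0.8}] [array([572.9854797 ,  68.95094879, 178.        ])]
stick_middle [{'uv': [299.1, 180.6], 'conf': 0.62}] [array([491.36816393,  79.56942251, 178.        ])]
```

View pics/w5.png

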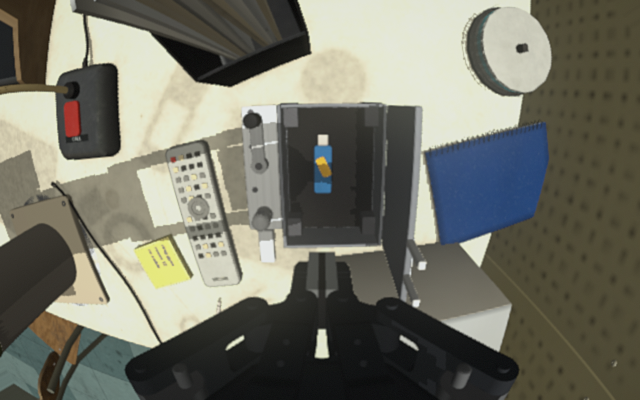

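The stick lies flat in the tray at (323,170), with the lid about vertical along columns 385–420. I'll go over the lid with shut fingers and down behind it.

```bash
python3 -m jog '[[0.04,-0.007,-0.02,0,0],[0.08,-0.014,-0.02,0,0],[0.112,-0.02,-0.02,0,0],[0.112,-0.02,0.02,0,0],[0.112,-0.02,0.06,0,0],[0.112,-0.02,0.09,0,0],[0.112,-0.02,0.108,0,0],[0.112,-0.02,0.108,0,0]]'; python3 -c "
from h import *
s=r.sense();t=np.array(s['tool_pos'])[:2]-[548,76];c,q=np.cos(np.radians(8)),np.sin(np.radians(8));print('case xy',c*t[0]-q*t[1],q*t[0]+c*t[1],s['tool_pos'],s['ft_force'])"
```

```text
time: 10.8
tool_pos: [645.9, 83.7, 160.9]
tcp_rot: [-179.7, 0.1, -7.7]
ft_force: [-0.2, 0.1, -0.0]
finger_gap: -0.3
case xy 95.85622509892438 21.206505580403196 [645.87473405  83.65951723 160.90553007] [-0.1680319   0.09177458 -0.04225262]
```

```bash
python3 -m jog '[[-0.015,0,0,0,0],[-0.03,0,0,0,0],[-0.045,0,0,0,0],[-0.06,0,0,0,0],[-0.075,0,0,0,0],[-0.09,0,0,0,0],[-0.1,0,0.005,0,0],[-0.105,0,0.012,0,0]]'; python3 -m jog '[[-0.004,0,0.01,0,0],[-0.009,0,0.02,0,0],[-0.012,0,0.03,0,0],[-0.015,0,0.038,0,0],[-0.017,0,0.046,0,0],[-0.018,0,0.052,0,0],[-0.018,0,0.052,0,0]]'; python3 -c "
from h import *
s=r.sense();t=np.array(s['tool_pos'])[:2]-[548,76];c,q=np.cos(np.radians(8)),np.sin(np.radians(8));print('case xy',c*t[0]-q*t[1],q*t[0]+c*t[1],s['tool_pos'],s['ft_force'])"
```

```text
time: 11.6
tool_pos: [542.8, 98.1, 151.5]
tcp_rot: [-179.6, -0.2, -7.7]
ft_force: [0.3, 0.4, 3.0]
finger_gap: 0.3
time: 12.3
tool_pos: [524.3, 100.8, 98.0]
tcp_rot: [-179.7, -0.0, -7.7]
ft_force: [0.1, 0.3, 0.2]
finger_gap: -0.3
case xy -26.9040591891679 21.22696616413691 [524.31199197 100.76470813  98.0243025 ] [0.14456467 0.29313787 0.19413119]
```

```bash
python3 -m jog '[[0,0,0.004,0,0],[0,0,0.007,0,0],[0,0,0.009,0,0],[0,0,0.010,0,0],[0,0,0.011,0,0],[0,0,0.011,0,0]]';python3 -m jog '[[0,0,0.001,0,0],[0,0,0.002,0,0],[0,0,0.003,0,0]]'
```

```text
time: 12.9
tool_pos: [524.4, 100.9, 88.0]
tcp_rot: [-179.7, -0.0, -7.7]
ft_force: [-5.1, -0.5, 8.8]
finger_gap: -0.4
time: 13.2
tool_pos: [524.6, 100.9, 87.7]
tcp_rot: [-179.7, -0.0, -7.7]
ft_force: [-17.8, -2.8, 33.2]
finger_gap: 0.1
```

```bash
python3 -m jog '[[0,0,-0.04,0,0],[0,0,-0.09,0,0],[-0.02,0.02,-0.14,0,0],[-0.02,0.02,-0.16,0,0],[-0.02,0.02,-0.16,0,0],[-0.02,0.02,-0.16,0,0]]'; python3 look.py w6 pin_hole latch_pivot latch_knob; python3 look.py - pin_hole latch_pivot latch_knob
```

```text
time: 13.8
tool_pos: [502.4, 82.8, 248.3]
tcp_rot: [-179.7, -0.2, -7.7]
ft_force: [0.9, 0.2, 0.7]
finger_gap: -0.4
pin_hole 0.8 [290.  228.3] [464.9  46.6  79. ]
latch_pivot 0.73 [292.9 169. ] [476.6 104.8  68. ]
latch_knob 0.93 [282.6 122.6] [476.2 152.9  87. ]
14.0 [501.1  82.9 245.6] [-179.7    0.1   -7.7] 0.15124445004639106 [  3.4  -6.7 100.3   0.3  86.5  11.1]
pin_hole 0.95 [289.7 228.6] [462.8  47.4  79. ]
latch_knob 0.85 [281.8 118.2] [474.3 157.2  87. ]
14.2 [501.6  83.  246.7] [-179.7    0.    -7.7] 0.14392631739171347 [  3.4  -6.7 100.2   0.3  86.5  11.1]
```

View pics/w6.png

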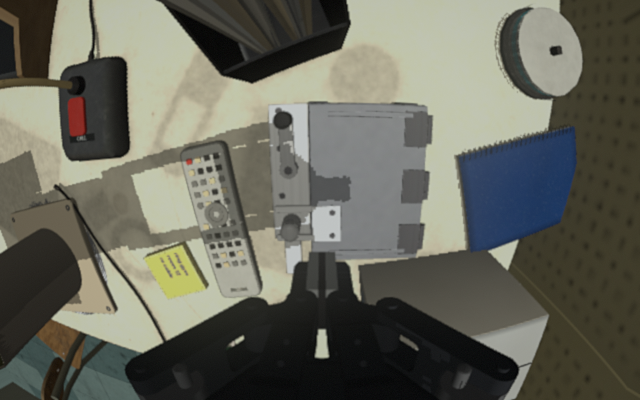

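The lid is shut with the fork round the pin at (290,225). The latch arm still points along the flange, with its knob at (282,120). I'll go down in front of the knob.

```bash
python3 -m jog '[[-0.034,-0.034,0,0,0],[-0.068,-0.068,0.0,0,0],[-0.068,-0.068,0.04,0,0],[-0.068,-0.068,0.08,0,0],[-0.068,-0.068,0.12,0,0],[-0.068,-0.068,0.14,0,0],[-0.068,-0.068,0.14,0,0],[-0.068,-0.068,0.14,0,0]]'
cat > cp.py <<'E'
from h import *
s=r.sense();t=np.array(s['tool_pos'])-[472.3,105.7,0];c,q=np.cos(np.radians(8)),np.sin(np.radians(8))
print('rel pivot, case axes',(c*t[0]-q*t[1]).round(1),(q*t[0]+c*t[1]).round(1),t[2].round(1),np.round(s['ft_force'],1))
E
python3 cp.py
```

```text
time: 15.0
tool_pos: [443.3, 160.2, 107.4]
tcp_rot: [-179.7, 0.1, -7.7]
ft_force: [-0.3, 0.6, 0.3]
finger_gap: 0.3
rel pivot, case axes -36.3 50.0 107.4 [-0.3  0.6  0.3]
```

```bash
python3 -m jog '[[0.013,0,0,0,0],[0.022,-0.004,0,0,0],[0.031,-0.006,0,0,0],[0.042,-0.006,0,0,0],[0.053,-0.004,0,0,0],[0.063,0.001,0,0,0],[0.073,0.008,0,0,0],[0.073,0.008,0,0,0]]'; python3 cp.py
```

```text
time: 15.8
tool_pos: [515.9, 141.2, 107.3]
tcp_rot: [-179.7, 0.0, -7.8]
ft_force: [-0.2, 0.1, 0.2]
finger_gap: -0.0
rel pivot, case axes 38.2 41.2 107.3 [-0.2  0.1  0.2]
```

```bash
python3 -m jog '[[0.005,0.007,0,0,0],[0.009,0.014,0,0,0],[0.011,0.02,0,0,0],[0.011,0.024,0,0,0],[0.011,0.024,0,0,0]]'; python3 cp.py;  python3 -m jog '[[0,0.003,0,0,0],[0,0.005,0,0,0],[0,0.005,0,0,0]]'; python3 cp.py
```

```text
time: 16.3
tool_pos: [524.1, 117.9, 107.5]
tcp_rot: [-179.4, -0.0, -7.8]
ft_force: [4.7, 13.6, -3.8]
finger_gap: -0.0
rel pivot, case axes 49.6 19.3 107.5 [ 4.7 13.6 -3.8]
time: 16.6
tool_pos: [524.0, 117.3, 107.7]
tcp_rot: [-179.0, -0.1, -7.7]
ft_force: [5.3, 24.8, -6.4]
finger_gap: 0.1
rel pivot, case axes 49.6 18.7 107.7 [ 5.3 24.8 -6.4]
```

The latch is at its stop, since the force rises without motion. I'll back off, lift, and go to the clip.

```bash
python3 -m jog '[[0,-0.012,0,0,0],[0,-0.015,-0.04,0,0],[0,-0.015,-0.09,0,0],[-0.03,0.03,-0.14,0,0],[-0.05,0.075,-0.15,0,0],[-0.05,0.075,-0.15,0,0]]'; python3 look.py w7 pin_hole latch_pivot latch_knob;python3 look.py - pin_hole latch_pivot latch_knob; python3 -c "
from h import *
print(shift([440,-180,200])*1000)"
```

```text
time: 17.2
tool_pos: [463.2, 44.9, 259.2]
tcp_rot: [-179.0, -0.4, -7.8]
ft_force: [-0.0, 0.3, -0.4]
finger_gap: 0.2
pin_hole 0.57 [320.7 185.8] [463.5  47.9  79. ]
latch_pivot 0.78 [323.9 127.7] [474.6 104.6  68. ]
latch_knob 0.67 [372.5 127.3] [520.5 100.6  87. ]
17.4 [463.8  46.7 256.5] [-178.9   -0.2   -7.8] 0.14123309428291844 [ -1.3 -14.2 105.8   1.   88.1   6.5]
pin_hole 0.88 [318.1 188.7] [460.7  48.1  79. ]
latch_pivot 0.66 [322.8 128.3] [473.5 106.4  68. ]
latch_knob 0.59 [374.5 130.6] [521.8  99.5  87. ]
17.6 [463.6  47.7 255.3] [-179.    -0.    -7.7] -0.05418717620538184 [ -1.2 -14.1 105.8   1.   88.1   6.5]
[  7.1 229.7  51.2]
```

```bash
python3 -m jog '[[0.001,0.046,0,0,0],[0.002,0.092,0,0,20],[0.003,0.138,0,-3,40],[0.005,0.184,0.02,-6,60],[0.006,0.22,0.04,-9,65],[0.007,0.23,0.05,-9,65],[0.007,0.23,0.05,-9,65],[0.007,0.23,0.05,-9,65]]';python3 look.py w8 clip_grip clip_seat clip_tip;python3 look.py - clip_grip clip_seat clip_tip
```

```text
time: 18.4
tool_pos: [440.2, -179.2, 201.0]
tcp_rot: [-178.9, -0.2, 1.3]
ft_force: [0.1, -0.0, 0.6]
finger_gap: 55.5
clip_grip 0.68 [319.8 245. ] [ 439.8 -246.3   11. ]
clip_seat 0.96 [330.8 216. ] [ 450.9 -211.6   11. ]
clip_tip 0.63 [328.9 177.1] [ 447.6 -168.9   11. ]
18.6 [ 440.7 -179.3  202.2] [-179.    -0.3    1.4] 55.40955164552618 [-29.  -10.3 108.1   1.   82.4 -30.6]
clip_grip 0.98 [322.3 245.5] [ 443.7 -247.8   11. ]
clip_seat 0.7 [328.8 214.4] [ 449.8 -210.7   11. ]
clip_tip 0.81 [331.5 176.3] [ 451.3 -168.7   11. ]
18.8 [ 440.2 -179.8  201.6] [-179.    -0.2    1.4] 55.74457346537415 [-29.1 -10.3 108.2   1.   82.4 -30.6]
```

View pics/w8.png

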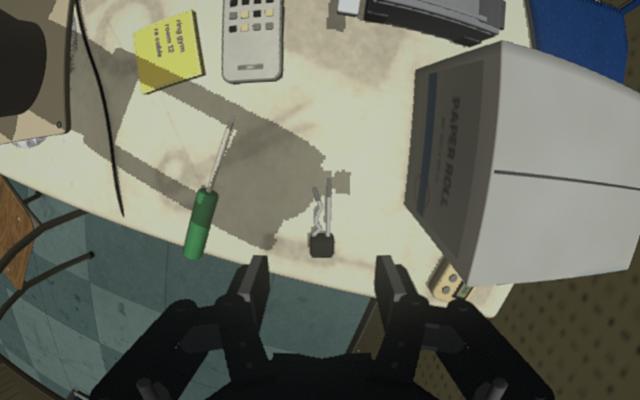

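```bash
python3 - <<'E'
from h import *
Rt,t=tool();p=r.snapshot('wrist')
g=cv2.cvtColor(p['image'],cv2.COLOR_RGB2GRAY)
m=(g[225:268,295:350]<60).astype(np.uint8)
n,l,s,cc=cv2.connectedComponentsWithStats(m);i=1+np.argmax(s[1:,4]);print(s[i],cc[i]+[295,225])
rc=cv2.minAreaRect(cv2.findNonZero((l==i).astype(np.uint8)));print(rc)
print(wonz(p,cc[i]+[295,225],20,Rt,t),wonz(p,cc[i]+[295,225],15,Rt,t))
a,b=wonz(p,[330,180],11,Rt,t),wonz(p,[329,230],11,Rt,t);print('leg',a,b)
cv2.imwrite('pics/crop.png',cv2.resize(p['image'][165:265,280:370,::-1],None,fx=6,fy=6,interpolation=cv2.INTER_NEAREST))
E
```

```text
[ 15   8  23  23 425] [320.47529412 244.79764706]
((26.0, 19.0), (22.0, 22.0), 90.0)
[ 440.86203149 -242.98836226   20.        ] [ 440.9197943  -245.36359366   15.        ]
leg [ 449.21691351 -173.02779868   11.        ] [ 449.90222367 -229.12834917   11.        ]
```

View pics/crop.png

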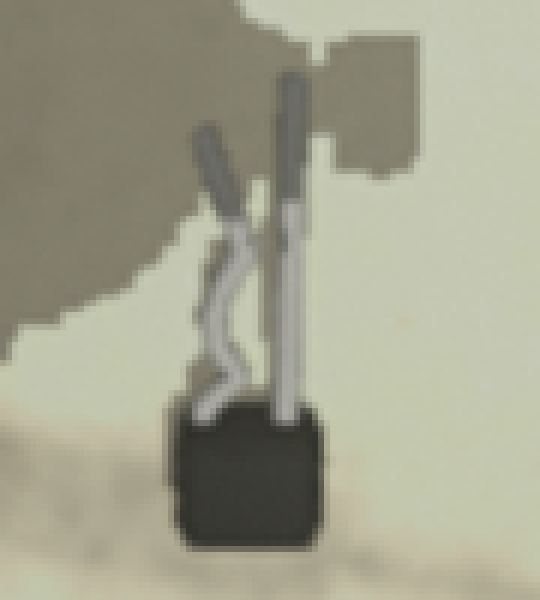

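```bash
python3 -c "
from h import *
print(shift([442,-246,100])*1000,shift([442,-246,25])*1000)"
```

```text
[-1.000e-01  6.780e+01  1.003e+02] [ -0.4  69.1 175.3]
```

```bash
python3 -m jog '[[0.0,0.034,0.02,1,65],[0.0,0.067,0.06,1,65],[0.0,0.068,0.1,1,65],[0.0,0.068,0.13,1,65],[0.0,0.069,0.155,1,65],[0.0,0.069,0.168,1,65],[0.0,0.069,0.175,1,65],[0.0,0.069,0.175,1,65]]' 80; python3 look.py w9 clip_grip clip_seat clip_tip
```

```text
time: 19.65
tool_pos: [442.4, -245.7, 25.2]
tcp_rot: [-179.0, -0.2, 0.4]
ft_force: [0.0, 1.5, 0.2]
finger_gap: 55.4
clip_seat 0.6 [337. 211.] [ 449.  -211.8   11. ]
clip_tip 0.79 [335.1 119. ] [ 447.4 -169.4   11. ]
19.85 [ 443.5 -246.5   26.9] [-179.1   -0.3    0.4] 55.385047106726404 [-35.5   7.2 110.8   1.1  62.2 -36.4]
```

View pics/w9.png

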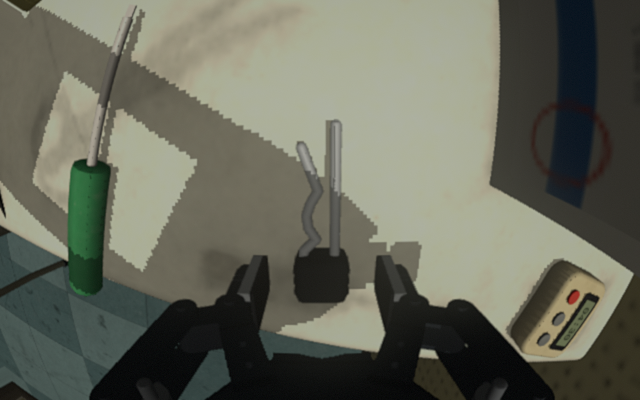

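The grip block sits centred between the pads at (322,275), and the leg runs parallel to tool −y up to (335,120). Now close and lift.

```bash
python3 -m jog '[[0,0,0,0,30],[0,0,0,0,15],[0,0,0,0,15],[0,0,0,0,15],[0,0,0,0,15],[0,0,-0.03,0,15],[0,0,-0.07,0,15],[0,0,-0.11,0,15]]' 80; python3 -m jog '[[0,0,-0.02,2,15],[0,0,-0.04,5,15],[0,0,-0.04,8,15],[0,0,-0.04,8,15]]'; python3 - <<'E'
from look import *
Rt,t=tool();p=r.snapshot('wrist')
T=np.array(p['tool_from_camera']);K=np.array(p['K'])
# leg at plane normal tool z at unknown depth d; print for d candidates (tool z of wire)
for k in('clip_grip','clip_seat','clip_tip'):
  for q in r.pinpoint(p,k)[:1]:
    for zt in(10,14):
      uv=q['uv'];v=np.array([(uv[0]-K[0,2])/K[0,0],(uv[1]-K[1,2])/K[1,1]]);th=np.hypot(*v);c=T[:3,:3]@np.r_[v/th*np.sin(th),np.cos(th)];o=T[:3,3]
      print(k,zt,q['conf'],np.array(uv),o+c*(zt-o[2])/c[2])
save(p,'w10');s=r.sense();print(s['tool_pos'],s['tcp_rot'],s['finger_gap'])
E
```

```text
time: 20.65
tool_pos: [442.2, -247.9, 137.7]
tcp_rot: [-179.0, -0.3, 0.4]
ft_force: [0.1, -1.4, -0.5]
finger_gap: 24.1
time: 21.05
tool_pos: [442.4, -248.8, 178.7]
tcp_rot: [-179.0, -0.2, -7.7]
ft_force: [-0.5, -0.4, -1.7]
finger_gap: 24.0
clip_grip 10 0.77 [323.6 268.5] [ 0.6 -5.3 10. ]
clip_grip 14 0.77 [323.6 268.5] [ 0.6 -2.9 14. ]
clip_seat 10 0.87 [339.5 208.9] [  7.7 -36.3  10. ]
clip_seat 14 0.87 [339.5 208.9] [  7.9 -34.9  14. ]
clip_tip 10 0.64 [337.8 115.1] [  6.4 -77.9  10. ]
clip_tip 14 0.64 [337.8 115.1] [  6.6 -77.7  14. ]
[ 441.6 -248.2  176.9] [-179.    -0.1   -7.6] 23.952310118790717
```

```bash
python3 -c "
from h import *
print(shift([442,-53,177])*1000)"; cat > avg.py <<'E'
from h import *
def avg(n=8):
    P=[];E=[]
    for _ in range(n):
        r.snapshot('wrist');s=r.sense();P.append(s['tool_pos']);E.append(s['tcp_rot'])
    E=np.array(E);E[:,0]=E[:,0]%360
    return np.mean(P,0),np.std(P,0),E.mean(0)
if __name__=='__main__':
    m,sd,e=avg();print(m.round(1),sd.round(1),e.round(2))
E
python3 avg.py
```

```text
[ -25.3 -193.5    3.4]
[ 441.8 -248.4  177.2] [0.1 0.1 0.2] [ 1.8102e+02 -9.0000e-02 -7.6200e+00]
```

```bash
python3 -m jog '[[-0.006,-0.045,0,0,15],[-0.012,-0.09,0,0,15],[-0.018,-0.135,0.0,0,15],[-0.024,-0.18,0.0,0,15],[-0.025,-0.193,0.03,0,15],[-0.025,-0.193,0.06,0,15],[-0.025,-0.193,0.082,0,15],[-0.025,-0.193,0.082,0,15]]'; cat > rel.py <<'E'
from avg import *
m,sd,e=avg(6);print('tcp',m.round(1),e.round(2))
Rt,t=R.from_euler('xyz',e,degrees=True).as_matrix(),m
c,q=np.cos(np.radians(8)),np.sin(np.radians(8))
A={}
for i in range(5):
    p=r.snapshot('wrist')
    for k,z in(('pin_hole',79),('clip_tip',79),('clip_seat',79)):
        for x in r.pinpoint(p,k)[:1]:
            A.setdefault(k,[]).append(wonz(p,x['uv'],z,Rt,t))
for k in A:print(k,np.median(A[k],0).round(1),np.std(A[k],0).round(1),len(A[k]))
save(p,'w11')
p=r.snapshot('scene');save(p,'s11')
for k in('pin_hole','clip_tip','clip_seat'):
    for x in r.pinpoint(p,k)[:1]:print('scene',k,np.round(x['uv'],1),round(x['conf'],2),onz(p,x['uv'],79).round(1))
E
python3 rel.py
```

```text
time: 22.45
tool_pos: [440.6, -51.5, 95.6]
tcp_rot: [-179.0, 0.2, -7.6]
ft_force: [-0.5, -0.5, -1.4]
finger_gap: 24.2
tcp [443.7 -52.7  99.8] [ 1.81e+02 -1.70e-01 -7.65e+00]
pin_hole [464.7  46.5  79. ] [0.9 0.7 0. ] 5
clip_tip [460.8  23.6  79. ] [0.7 0.1 0. ] 5
clip_seat [456.1 -20.7  79. ] [0.6 0.8 0. ] 5
scene pin_hole [307.3 195.6] 0.75 [466.9  39.1  79. ]
scene clip_tip [307.3 202.7] 0.39 [456.1   9.6  79. ]
scene clip_seat [311.8 208.7] 0.54 [459.7 -19.5  79. ]
```

```bash
python3 avg.py; python3 -m jog '[[0,0,0,0,15]]'; python3 avg.py;python3 -c "
import cv2
a=cv2.imread('pics/w11.png')[60:310,220:430];b=cv2.imread('pics/s11.png')[150:260,250:370]
a=cv2.resize(a,(420,500),interpolation=cv2.INTER_CUBIC);b=cv2.resize(b,(380,348),interpolation=cv2.INTER_CUBIC)
import numpy as np
o=np.zeros((500,800,3),np.uint8);o[:,:420]=a;o[:348,420:]=b;cv2.imwrite('pics/v11.png',o)"
```

```text
[443.2 -52.5  98.9] [0. 0. 0.] [ 1.8101e+02 -1.2000e-01 -7.6400e+00]
time: 24.45
tool_pos: [443.2, -52.5, 98.9]
tcp_rot: [-179.0, -0.1, -7.6]
ft_force: [-0.5, -0.1, -0.9]
finger_gap: 23.8
[443.2 -52.5  98.9] [0. 0. 0.] [ 1.8101e+02 -1.2000e-01 -7.6400e+00]
```

View pics/v11.png

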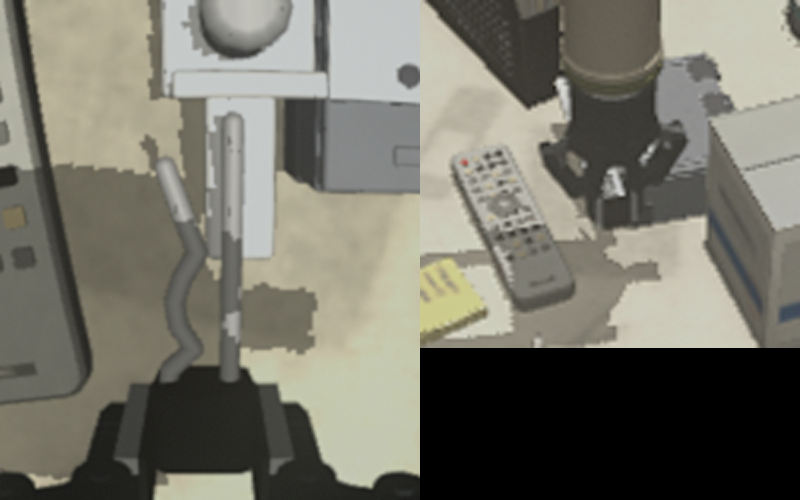

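The left view shows the leg at crop column 232 over the bar, which spans columns 205–273. The pin dome is centred at about 246. The right view is mostly blocked by the gripper. Next I compare the two lines numerically.

```bash
python3 - <<'E'
from h import *
m=np.array([443.2,-52.5,98.9]);Rt=R.from_euler('xyz',[181.01,-.12,-7.64],degrees=True).as_matrix()
p=r.snapshot('wrist')
f=lambda u,v,z:(Rt.T@(wonz(p,[220+u/2,60+v/2],z,Rt,m)-m)).round(1)
for n,a in dict(barL=(206,180,66),barR=(273,180,66),barL2=(206,250,66),barR2=(272,250,66),leg1=(232,120,83.4),leg2=(231,250,83.4),leg3=(230,370,83.4),pinL=(203,12,86),pinR=(292,12,86)).items():print(n,f(*a))
E
```

```text
barL [  0.3 -59.2  33.9]
barR [ 17.3 -59.3  34. ]
barL2 [  0.3 -41.   33.6]
barR2 [ 17.5 -41.   33.7]
leg1 [  6.  -75.4  16.8]
leg2 [  6.  -45.7  16.3]
leg3 [  6.2 -15.3  15.8]
pinL [ -0.4 -99.3  14.7]
pinR [ 18.7 -99.7  14.7]
```

```bash
python3 -m jog '[[0.003,0,0.004,0,15],[0.003,0,0.008,0,15],[0.003,0,0.011,0,15],[0.003,0,0.011,0,15],[0.003,0,0.011,0,15]]'; python3 avg.py; python3 -c "
from bench import r;print(r.sense()['ft_force'],r.sense()['wrist_torque'])"; python3 -m jog '[[0,0,0.002,0,15],[0,0,0.003,0,15],[0,0,0.003,0,15]]'; python3 avg.py; python3 -c "
from bench import r;print(r.sense()['ft_force'],r.sense()['wrist_torque'])"
```

```text
time: 25.4
tool_pos: [446.0, -52.6, 87.7]
tcp_rot: [-179.0, -0.1, -7.6]
ft_force: [0.2, -0.3, -0.6]
finger_gap: 23.7
[446.3 -52.7  88. ] [0.1 0.  0.1] [ 1.81e+02 -1.40e-01 -7.64e+00]
[-0.11327802  0.3393533  -1.18405019] [-0.01360264 -0.03090973 -0.03489781]
time: 26.1
tool_pos: [446.5, -52.8, 85.3]
tcp_rot: [-179.0, -0.2, -7.6]
ft_force: [-1.2, -0.4, 3.5]
finger_gap: 24.2
[446.5 -52.8  85.3] [0. 0. 0.] [ 1.81e+02 -1.60e-01 -7.64e+00]
[ 0.13528156 -0.63448426  3.9543244 ] [0.08362528 0.12796773 0.00109914]
```

```bash
python3 -m jog '[[0,0,-0.006,0,15],[0,0,-0.0107,0,15],[0,0,-0.0107,0,15],[0,0,-0.0107,0,15]]'; python3 avg.py; python3 -m jog '[[0,-0.005,0,0,15],[0,-0.010,0,0,15],[0,-0.014,0,0,15],[0,-0.017,0,0,15],[0,-0.02,0,0,15],[0,-0.02,0,0,15]]' 100; python3 avg.py;python3 -c "
from bench import r;print(r.sense()['ft_force'],r.sense()['wrist_torque'])"
```

```text
time: 26.9
tool_pos: [446.5, -52.9, 96.0]
tcp_rot: [-179.0, -0.2, -7.6]
ft_force: [-0.6, 0.3, -1.9]
finger_gap: 23.9
[446.3 -52.9  95.7] [0.  0.  0.1] [ 1.81e+02 -1.40e-01 -7.64e+00]
time: 27.9
tool_pos: [449.1, -32.7, 96.2]
tcp_rot: [-179.0, -0.1, -7.6]
ft_force: [0.1, -0.5, -0.9]
finger_gap: 23.8
[449.  -33.1  96.2] [0.  0.1 0. ] [ 1.81e+02 -1.50e-01 -7.64e+00]
[ 0.20889862 -0.48000207 -2.03546616] [-0.02978865  0.00179889 -0.02621228]
```

```bash
python3 -m jog '[[0,-0.005,0,0,15],[0,-0.01,0,0,15],[0,-0.015,0,0,15],[0,-0.015,0,0,15]]' 100; python3 avg.py;python3 rel.py; python3 -c "
from bench import r;print(r.sense()['ft_force'],r.sense()['wrist_torque'])"
```

```text
time: 28.7
tool_pos: [451.1, -17.6, 96.4]
tcp_rot: [-179.0, -0.1, -7.6]
ft_force: [-0.1, -0.7, -1.0]
finger_gap: 23.7
[451.  -18.3  96.4] [0.  0.2 0. ] [ 1.81e+02 -1.50e-01 -7.64e+00]
tcp [451.  -18.4  96.4] [ 1.81e+02 -1.50e-01 -7.66e+00]
pin_hole [464.9  47.2  79. ] [0.2 0.7 0. ] 5
clip_tip [467.5  58.1  79. ] [0.5 0.5 0. ] 5
clip_seat [462.9  14.3  79. ] [0.5 0.5 0. ] 5
scene clip_seat [309.2 200.6] 0.52 [464.6  16.1  79. ]
[ 0.4718839  -0.1173584  -0.79846835] [-0.0257048  -0.03839463  0.00335405]
```

The tip is through the hole, 11 mm past the pin centre, with no side force. Pushing home.

```bash
python3 -m jog '[[0,-0.005,0,0,15],[0,-0.01,0,0,15],[0,-0.015,0,0,15],[0,-0.018,0,0,15]]' 120; python3 -m jog '[[0,-0.004,0,0,15],[0,-0.008,0,0,15],[0,-0.012,0,0,15],[0,-0.015,0,0,15],[0,-0.016,0,0,15],[0,-0.016,0,0,15]]'; python3 rel.py;  python3 -c "
from bench import r;print(r.sense()['ft_force'],r.sense()['wrist_torque'])"
```

```text
time: 31.0
tool_pos: [452.9, 0.1, 96.4]
tcp_rot: [-179.0, -0.1, -7.6]
ft_force: [-3.0, -0.6, -0.4]
finger_gap: 22.8
time: 31.6
tool_pos: [455.4, 16.1, 96.9]
tcp_rot: [-179.0, -0.1, -7.6]
ft_force: [0.1, 0.8, -0.7]
finger_gap: 22.6
tcp [455.2  15.9  96.8] [ 1.8101e+02 -9.0000e-02 -7.6300e+00]
pin_hole [464.4  46.4  79. ] [0.4 0.8 0. ] 5
clip_tip [471.7  92.5  79. ] [40.1 69.9  0. ] 5
clip_seat [473.  106.3  79. ] [0. 0. 0.] 1
scene pin_hole [306.1 195.7] 0.77 [463.3  40.   79. ]
scene clip_tip [303.5 187.4] 0.46 [468.7  78.6  79. ]
scene clip_seat [305.2 194.1] 0.46 [463.2  47.8  79. ]
[ 0.45329326 -0.50102327 -1.1911467 ] [-0.03644869 -0.05797937 -0.02131338]
```

```bash
python3 -c "
import cv2
a=cv2.imread('pics/w11.png')[60:310,220:430];cv2.imwrite('pics/v12.png',cv2.resize(a,None,fx=2.4,fy=2.4,interpolation=cv2.INTER_CUBIC))"
```

```text
(no output)
```

The viewer limit is reached, so I check the snap by force with small push and pull tests.

```bash
python3 -m jog '[[0,0.002,0,0,15],[0,0.003,0,0,15],[0,0.003,0,0,15]]'; python3 -m jog '[[0,0.001,0,0,15],[0,0.002,0,0,15],[0,0.002,0,0,15]]';python3 -m jog '[[0,-0.002,0,0,15],[0,-0.004,0,0,15],[0,-0.005,0,0,15],[0,-0.005,0,0,15]]'; python3 -m jog '[[0,-0.001,0,0,15],[0,-0.002,0,0,15],[0,-0.002,0,0,15]]';python3 avg.py
```

```text
time: 33.4
tool_pos: [454.5, 12.9, 96.6]
tcp_rot: [-179.0, -0.1, -7.6]
ft_force: [-1.4, 0.1, -0.4]
finger_gap: 22.9
time: 33.7
tool_pos: [454.1, 10.9, 96.4]
tcp_rot: [-179.0, -0.0, -7.6]
ft_force: [-0.5, 1.0, -0.9]
finger_gap: 22.7
time: 34.1
tool_pos: [454.9, 16.0, 96.6]
tcp_rot: [-179.0, -0.1, -7.6]
ft_force: [0.7, -0.1, 0.0]
finger_gap: 22.9
time: 34.4
tool_pos: [455.0, 17.9, 96.6]
tcp_rot: [-179.0, -0.0, -7.6]
ft_force: [-0.7, -0.4, -2.0]
finger_gap: 22.8
[455.   17.9  96.6] [0. 0. 0.] [ 1.81e+02 -4.00e-02 -7.62e+00]
```

```bash
python3 -m jog '[[0,0.0023,0.001,0,15],[0,0.0023,0.0015,0,15],[0,0.0023,0.0015,0,15]]'; python3 -m jog '[[0,0,0,0,25],[0,0,0,0,40],[0,0,0,0,50],[0,0,0,0,50],[0,0,0,0,50],[0,0,0,0,50]]' 20; python3 -m jog '[[0,0,-0.03,0,50],[0,0,-0.07,0,50],[0,0,-0.11,0,50],[0,0.03,-0.14,0,50],[0,0.05,-0.15,0,50],[0,0.05,-0.15,0,50]]'; python3 - <<'E'
from avg import *
m,sd,e=avg(6);print(m)
Rt=R.from_euler('xyz',e,degrees=True).as_matrix()
A={}
for i in range(4):
    p=r.snapshot('wrist')
    for k,z in dict(pin_hole=79,clip_tip=79,clip_seat=79,clip_grip=79,latch_pivot=68,latch_knob=87).items():
        for x in r.pinpoint(p,k)[:1]:A.setdefault(k,[]).append(np.r_[wonz(p,x['uv'],z,Rt,m),x['conf'],x['uv']])
for k in A:print(k,np.median(A[k],0).round(1),len(A[k]))
save(p,'w13')
g=cv2.cvtColor(p['image'],cv2.COLOR_RGB2GRAY)
u,v=np.median(A['pin_hole'],0)[4:].astype(int);print(u,v)
for row in g[v-44:v+46:2,u-30:u+22]:print(''.join('#%+-. '[min(5,int(x)//43)] for x in row))
E
```

```text
time: 35.1
tool_pos: [454.9, 15.7, 95.0]
tcp_rot: [-179.0, -0.1, -7.6]
ft_force: [-0.9, -0.5, -0.5]
finger_gap: 22.8
time: 35.7
tool_pos: [454.9, 15.7, 95.1]
tcp_rot: [-179.0, -0.1, -7.6]
ft_force: [0.5, -1.0, 0.3]
finger_gap: 42.5
time: 36.3
tool_pos: [448.8, -38.5, 246.8]
tcp_rot: [-179.0, -0.3, -7.8]
ft_force: [-0.3, 0.3, -1.0]
finger_gap: 42.7
[447.48684955 -36.14326582 243.50459709]
pin_hole [463.4  50.   79.    0.6 326.7 100.8] 4
clip_tip [473.5  91.3  79.    0.7 331.7  55.7] 4
clip_seat [468.2  49.8  79.    0.8 332.  100.4] 4
clip_grip [455.   18.9  79.    0.7 322.  135.1] 4
latch_pivot [474.1 105.3  68.    0.7 330.   43.6] 4
latch_knob [520.9 100.   87.    0.7 383.3  40.3] 3
326 100
-------++++--...................-----..............-
-------+++++-..................-+-----.............-
--------++++-................--++-----.............-
--------++++-...............--+++-----.............-
-------+++++-...............-++++-----.............-
-------+++++-..-----........-++++-----.............-
-------+++++-.-------.......--+++-----..............
--------+++++++++--------....
[... 1284 characters left out ...]
-----------
--------+++++-++-------.....-+++-----...............
------+++++++++-------......--+-----................
------+++++++%+++++%++++++%%%%%+--+----..-----------
-----+++++++%%##############%#%%%%###%+-.-+++++%%%%%
------+++++%%%%%%%%%%%%%%%%%%%%%%%%%%%%+--+++++%%%%%
-----+++++%%%%%%%%%%%%%%%%%%%%%%%%%%%%#%+-+++++%%%%%
------++++%%%%%%%%%%%%%%%%%%%%%%%%%%%%%%+-+++++%%%%%
+++++++++++%%#%%%%%%%%%%%%%%%%%%%%%%%%%+--++++++%%%%
++++++++++%%%%%%%%%%%%%%%%%%%%%%%%%%%%%%--++++++%%%%
++++++++++%%#%%%%%%%%%%%%%%%%%%%%%%%%%%%--++++++%%%%
+++++++++++%%%%%%%%%%%%%%%%%%%%%%%%%%%%+--++++++%%%%
+++++++---+%##%%%%%%%%%%%%%%%%%%%%%%%%%+---+++++%%%%
++++++++--+%##%%%%%%%%%%%%%%%%%%%%%%%%%%-------++%%%
```

The pixel printout shows the leg running through the pin and out beyond it. The bow bulges round the pin, with its throat past it. The knob lies along case +x from the pivot, and the gripper is clear.

```bash
python3 -c "
from bench import r
s=r.sense();print(s['time'],s['ft_force']);print(r.hand_in())"
```

```text
38.0 [ 0.22543005 -0.20689729  0.76694947]
the job is handed in; nothing more can be done
None
```

The whole job is done and was handed in at 38.0 s: stick in the case, lid shut, latch over, cotter snapped on. The gripper was clear of everything at the end, and it never touched the other things on the desk.

- **Stick:** I placed it flat in the tray and saw it there before closing the lid.
- **Lid:** I pushed it over from behind and pressed it down. It stopped at the shut height with 33 N on the wrist, and a picture showed the fork round the pin.
- **Latch:** I swung it until it would go no further; force rose to 25 N with no motion. The last picture put the knob about 47 mm straight out from the pivot over the lid.
- **Cotter:** The straight leg went through the hole with no measurable side force. After release, a printout of the last picture's pixels showed the leg beyond the pin and the bow round it, with the throat past it. Its grip and tip measured within about 2–4 mm of their home positions.

**Checks that fell short or disagreed:**
- **Snap force:** I never caught a force peak as the bow snapped over. Pulling and pushing the cotter about 5 mm also gave no clear force, which fits the slack in the bow but proves nothing by itself.
- **Final picture:** The viewer's 12-picture limit was used up, so I judged the seated cotter from numbers rather than by eye.
- **Sideways position:** The network's reading put the leg about 1 mm off the hole and the bar's edges put it about 3 mm off. I used the edges, and the leg went in without resistance.

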